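Make up the lamp set and the altar set at the candle table

TASK

Make up two sets from the stock in the middle of the table. Lamp set, in the divided oak tray: the brass lamp stand upright in the large compartment with the red lamp glass seated upright in its bowl, and the squat candle standing in the small compartment. Altar set, on the round brass salver: the tall candle and the incense carton, both standing upright on its flat floor inside the rim; leave the middle-sized candle and the candlestick standing where they are.

Things in the scene. Friction and masses are not known exactly. Their poses are not given: they have to be found in the camera images.
- tray: Fixed flat oak tray, 200 x 112 mm, with one cross wall that divides it into two unequal compartments. Origin: centre of its underside, on the table; x along its length, z up. Floor 8 mm thick, walls 6 mm thick, wall tops 18 mm above the table. The large compartment is 104 x 100 mm inside, centred at x = -42 mm, y = 0; the small one is 78 x 100 mm inside, centred at x = +55 mm, y = 0. It may stand to the left or the right of the stock, its x within 92 degrees of world x.
- salver: Fixed round brass salver (a flat dish) for the altar set. Origin: centre of its underside, on the table, z up. Flat floor of 92 mm radius, its top 6 mm above the table; rim 202 mm across, its top 13 mm above the table. It stands on the other side of the stock from the oak tray.
- lamp_stand_c (a point): Loose squat brass lamp stand, 60 mm tall: foot 64 mm across, a short waist, then a straight round bowl 60 to 62 mm across from 21 mm to 60 mm above its underside. Open on top: the bowl is 14 mm deep and 53 mm wide inside. The point is on its axis, half-way up, 30 mm above its underside. Its z axis points up. It can be gripped across the bowl. About 0.4 kg.
- lamp_glass_c (a point): Loose dark red glass lamp cup, open on top, 84 mm tall, 41 mm across the foot, 51 mm at 28 mm up, 54 mm across the rim. The point is on its axis, half-way up, 42 mm above its underside. Its z axis points up. About 0.16 kg. It sits loosely in the bowl of the lamp stand, its foot on the bowl's floor.
- squat_candle_c (a point): Loose squat beeswax candle, the shortest and widest of three: a cylinder 56 mm across and 56 mm tall with a wick. The point is its centre, 28 mm above its underside. Its z axis points up. About 0.13 kg.
- tall_candle_c (a point): Loose tall beeswax candle, the tallest and thinnest of three: a cylinder 40 mm across and 130 mm tall with a wick, standing upright. The point is its centre, 65 mm above its underside. Its z axis points up. About 0.16 kg.
- carton_c (a point): Loose upright cardboard carton of incense with a paper band over it, 60 mm (its x) by 40 mm (its y) and 64 mm tall. The point is its centre, 32 mm above its underside; z up. About 0.14 kg.
- middle_candle_c (a point): Loose middle-sized beeswax candle, 50 mm across and 85 mm tall; not part of any set. The point is its centre, 42.5 mm above its underside. Its z axis points up.
- candlestick_c (a point): Loose turned brass candlestick, 100 mm tall with a foot 62 mm across and a slim stem; not part of any set. The point is on its axis, half-way up, 50 mm above its underside. Its z axis points up.
Things that resemble listed ones, but are neither listed nor needed, are in the scene too. Leave any blue or purple look-alike of the part that bears middle_candle_c alone. Leave any purple look-alike of the part that bears lamp_glass_c alone.

How it is judged:
At the end, for the whole second after the job is handed in: Stand within 22 mm of the large compartment's centre, glass in its bowl (9 mm), squat candle in the small one (14 x 24 mm), tall candle and carton on the salver within 73 mm of its centre; all on their floors (5 mm), upright (0.15 rad), at rest; the other two upright within 40 mm of their start (x of lamp_stand_c in the frame of tray between -0.064 and -0.02 m and y of lamp_stand_c in the frame of tray between -0.022 and 0.022 m and z of lamp_stand_c in the frame of tray between 0.033 and 0.043 m and horizontal distance between lamp_glass_c and lamp_stand_c below 0.009 m and z of lamp_glass_c in the frame of lamp_stand_c between 0.053 and 0.063 m and x of squat_candle_c in the frame of tray between 0.041 and 0.069 m and y of squat_candle_c in the frame of tray between -0.024 and 0.024 m and z of squat_candle_c in the frame of tray between 0.031 and 0.041 m and horizontal distance between each of tall_candle_c, carton_c and salver below 0.073 m and z of tall_candle_c in the frame of salver between 0.066 and 0.076 m and z of carton_c in the frame of salver between 0.033 and 0.043 m and angle between each of lamp_stand_c, lamp_glass_c, squat_candle_c, tall_candle_c, carton_c, middle_candle_c, candlestick_c's own z axis and vertical below 0.15 rad and linear speed of each of lamp_stand, lamp_glass, squat_candle, tall_candle, carton below 0.02 m/s and angular speed of each of lamp_stand, lamp_glass, squat_candle, tall_candle, carton below 0.3 rad/s and distance of each of middle_candle_c, candlestick_c from where it was at the start of the episode below 0.04 m); the robot touches nothing.
It fails at once if the middle-height candle is shifted by more than 40 mm or knocked over (distance of middle_candle_c from where it was at the start of the episode above 0.04 m or angle between middle_candle_c's own z axis and vertical above 0.6 rad).
It fails at once if the candlestick is shifted by more than 40 mm or knocked over (distance of candlestick_c from where it was at the start of the episode above 0.04 m or angle between candlestick_c's own z axis and vertical above 0.6 rad).
It also fails if it takes over 128 s, if anything falls off the work surface, if the arm or the gripper's body presses on something with over 40 N, if the wrist force passes 120 N, or if a joint passes its speed limit or range.

ROBOT

A 6-joint arm with a two-finger parallel gripper is mounted at the origin on the work surface. World frame = base frame: x ahead of the robot, y to its left, z up, the work surface at z = 0. Lengths are in m, angles in rad, forces in N, time in s.
With the tool pointing down it reaches from about 0.375 to 0.9 m from the base axis. Payload 3.1 kg.
Tool frame: the origin (TCP) lies midway between the tips of the shut fingers; the grasp point (between the pads) lies 19 mm behind it (manip.hold_point_z is the distance from the TCP to the grasp point, in m); x points along the fingers, y is the direction in which the jaws open and shut, and the axes are right-handed (so a half turn about x gives the same grasp; the last joint's range is limited). The gripper opens to 85 mm and grips with 20 to 120 N. Pads are 22 mm wide; open, the fingers measure 114 mm over their backs; the gripper's body (76 mm by 85 mm) begins 54 mm behind the grasp point. The pads swing forward as they close: fully open they stand 13 mm farther back than shut.
Start: joints at [-1.522, 0.527, 1.433, -0, 1.181, -0.178], TCP at [0.141, -0.609, 0.231] pointing down, gripper open.
Joint ranges: [-3.08, 3.08], [-0.75, 2.2], [0.22, 2.44], [-1.43, 4.57], [0, 2.65], [-2.85, 2.85]. Speed limits (rad/s): [2.79, 2.79, 3.14, 3.14, 3.14, 3.14].

INTERFACE

Orientations are given as a unit quaternion [x, y, z, w].
In Python, from station import manip, snapshot gives the robot as it stands.
- The arm moves only by the tool play_rows, never from a script. Its argument "series" is a list of rows, each a list of 4 numbers: the shift along the tool's x, y, z in m, then the turn about the tool's x in degrees. In form: [[tx, ty, tz, spin], ...]. A call has 1 to 20 rows; each row is the pose to reach, as a shift and turn from the pose measured when the call began, along the tool's axes at that moment; what a row does not reach only later rows make up. A row lasts 1/10 s, in which the tool goes at most 50 mm and 8.59 degrees, less where a joint would pass 70% of its speed; a pose out of reach is approached as far as the arm can. A call with a gripper value outside its range is refused whole. "claw" is the opening in per cent of the stroke, from 0 (shut) to 100 (fully open), set as the call begins (left out, the last holds). The fingers move at their own pace and stop on an object; "force" is the grip in N (left out, the last holds). Time passes only in rows, so rows that repeat a pose let the fingers close. It gives the time, the measured TCP pose, the force and the opening at its end, in the units of the state.
- manip.sense(): the state, without advancing time (a new reading comes with each control period).
- snapshot(name): name is "scene" or "top"; returns a dict with "image" (480x640x3 uint8, blue, green, red), "depth" (480x640 float32, m along the optical axis (not along the pixel's ray), 0 where there is no reading), "fov_y" (degrees; the focal length in pixels is half the picture's height over the tangent of half this angle, whatever the lens; pixels are square), "cx", "cy" (the principal point, pixels), "R" (3x3) and "t" (3): a world point X has camera coordinates R X + t. Camera axes: x right, y down, z forward; pixel columns grow to the right and rows downward; lengths in m; the calibration is good to about 2 mm. A picture is of the moment at which its call begins.
- manip.sign_off(): hands the job in, once; it reports no verdict.
The state is a dict: "t": time; "q": joint angles; "qd": joint speeds; "tau": joint torques, N m; "tcp_pos": TCP position; "tool_rot": TCP orientation; "force": force on the tool from outside, world axes, zero at the start; "ft_torque": the same for the moment, N m; "finger_gap": opening from 0.0 (shut) to 1.0 (fully open).
Only numpy, scipy, OpenCV 4.12 (cv2) and the standard library are available. Lean on these libraries where they do the work, as an engineer would, in place of code of your own. Each camera call takes 0.05 s, during which the arm holds its last target.

## Working session

There is one attempt and no reset: what is moved stays moved. The work goes in short steps, Python scripts to look and compute and a tool call to move; the robot and the scene stay as the last step left them, time stands still between calls to the robot, and variables do not carry over. Pictures are saved under pics/ and viewed, and the job is handed in when it is done.

Besides the shell and the picture viewer there is one more tool, called by a JSON object that holds its "method" and its "body". play_rows: Moves the arm, as the interface text tells. Its arguments: {"type":"object","properties":{"series":{"type":"array","items":{"type":"array","items":{"type":"number"}}},"claw":{"type":"number"},"force":{"type":"number"}},"required":["series"]}

```bash
ls; mkdir -p pics; python3 - <<'E'
from station import manip, snapshot
import cv2, numpy as np
print(manip.sense()); print(manip.hold_point_z)
for n in ("scene","top"):
    s=snapshot(n); cv2.imwrite(f"pics/{n}0.png",s["image"]); np.savez(f"{n}0.npz",**s)
    print(n,s["fov_y"],s["cx"],s["cy"],s["R"],s["t"], -s["R"].T@s["t"])
E
```

```text
pics
{'t': 0.0, 'q': array([-1.52151022e+00,  5.28479667e-01,  1.43389395e+00, -4.44142095e-05,
        1.18138578e+00, -1.78507593e-01]), 'qd': array([ 0.00026167, -0.00018489, -0.00280405,  0.001     , -0.00059094,
        0.00066946]), 'tau': array([-8.87959095e-05, -4.42352629e+01, -1.78026223e+01, -3.99508299e-04,
        8.49931355e-03,  1.63200781e-05]), 'tcp_pos': array([ 0.14111943, -0.60813077,  0.23032797]), 'tool_rot': array([ 0.70255915,  0.08113451, -0.70248921,  0.07960371]), 'force': array([0.39960998, 0.71683535, 0.47017127]), 'ft_torque': array([ 0.02427095, -0.03274364, -0.05720958]), 'finger_gap': 1.0016556870555908}
0.0187
scene 53.048419430801076 315.67968096778435 235.86840299888408 [[ 0.40759794  0.91299589 -0.01739019]
 [ 0.64472558 -0.30121338 -0.70256632]
 [-0.64667832  0.27515269 -0.71140576]] [-0.20798409 -0.28088595  1.34182992] [ 1.13360056 -0.26392609  0.75362764]
top 42.38583353676012 310.0300875928498 233.79560273310983 [[ 0.00823582 -0.99988525  0.01271419]
 [-0.99282623 -0.00969304 -0.11917266]
 [ 0.11928222 -0.0116415  -0.99279214]] [-0.00914657  0.52795884  1.27761347] [0.37185014 0.01084533 1.33143916]
```

View pics/scene0.png

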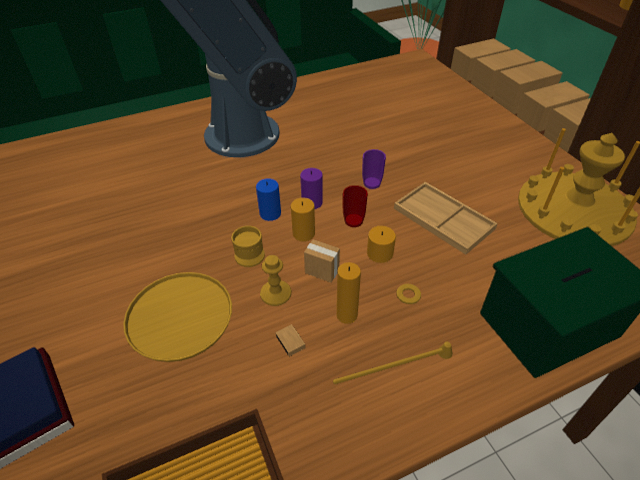

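View pics/top0.png

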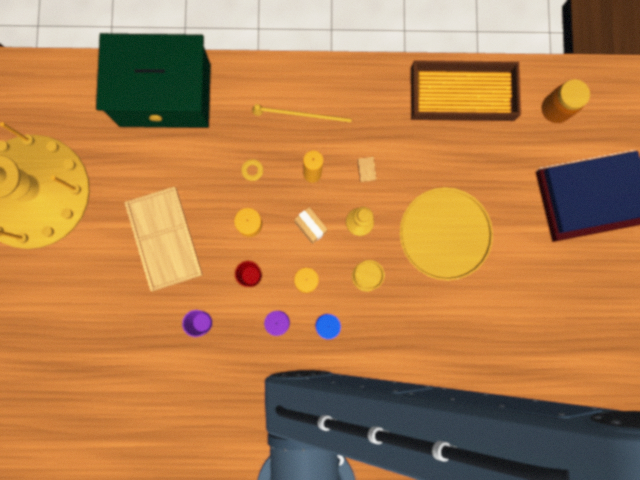

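The scene view shows the stock at mid-table. In the top view the tray is at about (163,239), salver (446,233), red glass (249,274), squat candle (248,222), carton (311,225), tall candle (313,160), stand (369,275), candlestick (360,222) and middle candle (306,280). Next I turn these pixels into positions.

```bash
cat > h.py <<'E'
import numpy as np, cv2
def cam(s):
    f=240/np.tan(np.radians(float(s["fov_y"]))/2); return f,float(s["cx"]),float(s["cy"]),np.array(s["R"]),np.array(s["t"])
def ray(s,u,v,z):
    f,cx,cy,R,t=cam(s); c=-R.T@t; d=R.T@np.array([(u-cx)/f,(v-cy)/f,1.]); return c+d*(z-c[2])/d[2]
def cloud(s):
    f,cx,cy,R,t=cam(s); D=np.array(s["depth"]); v,u=np.mgrid[0:480,0:640]
    P=np.stack([(u-cx)/f*D,(v-cy)/f*D,D],-1); W=(P-t)@R; W[D==0]=np.nan; return W
def proj(s,X):
    f,cx,cy,R,t=cam(s); p=R@np.array(X)+t; return p[0]/p[2]*f+cx,p[1]/p[2]*f+cy
E
python3 - <<'E'
from h import *
s=dict(np.load("top0.npz")); W=cloud(s); im=s["image"]
Z=W[...,2]; print(np.nanmedian(Z[300:360,350:420]))
def top(name,u,v,h,tol=.006,r=32):
    m=np.zeros(Z.shape,np.uint8); cv2.circle(m,(u,v),r,1,-1)
    m=((m>0)&(abs(Z-h)<tol)).astype(np.uint8)
    n,l,st,ce=cv2.connectedComponentsWithStats(m)
    i=1+np.argmax(st[1:,4]) if n>1 else 0
    p=W[l==i]; c,rr=cv2.minEnclosingCircle((p[:,:2]*1000).astype(np.float32))
    rc=cv2.minAreaRect((p[:,:2]*1000).astype(np.float32))
    print(name,len(p),"z",np.median(p[:,2]).round(4),"mean",p[:,:2].mean(0).round(4),"circ",np.round(c,1),round(rr,1),"rect",np.round(rc[0],1),np.round(rc[1],1),round(rc[2],1))
top("stand",369,275,.060);top("glass",249,274,.084,.006);top("squat",248,222,.056);top("tall",313,160,.130)
top("carton",311,225,.064);top("middle",306,280,.085);top("cstick",360,222,.100,.01)
top("salver rim",446,233,.013,.003,60);top("salver floor",446,233,.006,.003,60)
top("tray walls",163,239,.018,.004,75);top("tray floor",163,239,.008,.003,75)
top("purpleglass",198,323,.084);top("purple",277,323,.085);top("blue",328,326,.085)
E
```

```text
0.0008458230630512117
stand 164 z 0.06 mean [ 0.4443 -0.1281] circ [ 442.5 -127.3] 30.9 rect [ 442.4 -126.9] [59.5 60.5] 45.7
glass 134 z 0.084 mean [0.4413 0.1217] circ [441.1 120.7] 26.8 rect [440.6 121. ] [52.1 52.5] 45.8
squat 540 z 0.0565 mean [0.5515 0.1257] circ [551.8 125.9] 28.2 rect [551.7 125.3] [53.5 54. ] 3.0
tall 312 z 0.1302 mean [ 0.6642 -0.0085] circ [665.1  -8.2] 20.2 rect [664.5  -8. ] [39.6 37.5] 52.0
carton 553 z 0.0647 mean [ 0.5458 -0.0055] circ [545.5  -5.5] 34.6 rect [546.  -6.] [60.6 40.3] 40.3
middle 462 z 0.0855 mean [0.4298 0.0028] circ [430.    2.8] 24.9 rect [430.2   2.6] [48.6 46.4] 0.2
cstick 158 z 0.0999 mean [ 0.5597 -0.1116] circ [ 560.9 -112.6] 17.9 rect [ 560.7 -112.2] [35.5 26.3] 15.5
salver rim 122 z 0.0127 mean [ 0.4854 -0.3742] circ [ 488.2 -365.4] 55.3 rect [ 483.6 -371.9] [ 18.9 110.6] 54.7
salver floor 4273 z 0.0064 mean [ 0.5359 -0.2978] circ [ 536.6 -293. ] 102.3 rect [ 539.8 -294.6] [201.5 191.9] 52.7
tray walls 551 z 0.0181 mean [0.5611 0.3221] circ [554.1 320.6] 82.4 rect [555.  320.7] [125.1 113. ] 18.1
tray floor 1619 z 0.0083 mean [0.4794 0.2962] circ [480.  297.1] 70.0 rect [479.5 297.1] [104.   99.8] 18.6
purpleglass 142 z 0.084 mean [0.3406 0.2233] circ [341.2 222.2] 27.1 rect [340.7 222.1] [51.4 52.9] 0.5
purple 473 z 0.0856 mean [0.343  0.0611] circ [342.9  61. ] 25.0 rect [342.9  61. ] [47.7 48. ] 11.7
blue 480 z 0.0857 mean [ 0.3372 -0.0417] circ [337.3 -41.9] 24.8 rect [336.9 -41.2] [47.5 48. ] 0.7
```

```bash
python3 - <<'E'
from h import *
s=dict(np.load("top0.npz")); im=s["image"][100:350,100:510]
cv2.imwrite("pics/top0z.png",cv2.resize(im,None,fx=1.95,fy=1.95,interpolation=cv2.INTER_CUBIC))
s=dict(np.load("scene0.npz")); im=s["image"][140:370,110:510]
cv2.imwrite("pics/scene0z.png",cv2.resize(im,None,fx=2,fy=2,interpolation=cv2.INTER_CUBIC))
E
```

```text
(no output)
```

View pics/top0z.png

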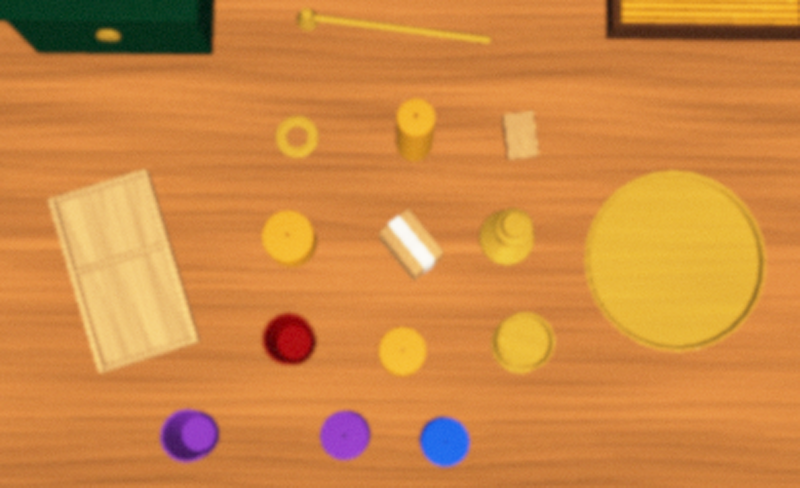

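View pics/scene0z.png

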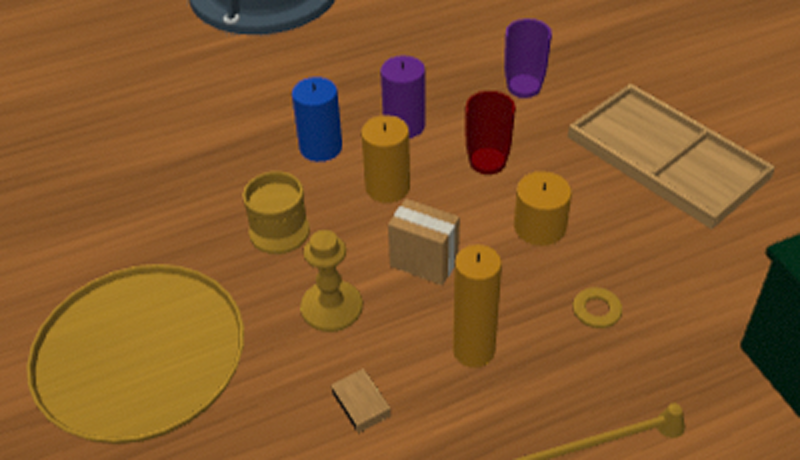

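```bash
cat >> h.py <<'E'
from scipy.spatial.transform import Rotation as Ro
def rows(target,yaw=None):
    "shift in tool axes to TCP target, and spin so that the jaw axis has world yaw (mod 180)"
    from station import manip
    s=manip.sense(); R=Ro.from_quat(s["tool_rot"]).as_matrix()
    d=R.T@(np.array(target)-s["tcp_pos"]); y=R[:,1]; cur=np.degrees(np.arctan2(y[1],y[0]))
    sp=0
    if yaw is not None:
        sp=-((yaw-cur+90)%180-90)   # tool x points down: spin + = yaw -
    print("tcp",s["tcp_pos"].round(4),"yaw",round(cur,1),"xdir",R[:,0].round(3),"q",s["q"].round(2),"t",round(s["t"],2),"gap",round(s["finger_gap"],3),"F",s["force"].round(1))
    print("shift mm",(d*1000).round(1),"spin",round(sp,1))
E
python3 - <<'E'
from h import *
st=dict(np.load("top0.npz")); ss=dict(np.load("scene0.npz"))
for nm,s in(("top",st),("scene",ss)):
    W=cloud(s);Z=W[...,2]
    def near(c,r,h,tol):
        return W[(np.hypot(W[...,0]-c[0],W[...,1]-c[1])<r)&(abs(Z-h)<tol)]
    for n,c,r,h in (("stand",(.4425,-.127),.04,.06),("glass",(.441,.121),.04,.084),("squat",(.5518,.1255),.04,.056),("tall",(.665,-.008),.04,.13),("carton",(.5457,-.0055),.045,.064),("middle",(.43,.003),.04,.085)):
        p=near(c,r,h,.004); 
        if len(p)<10: print(nm,n,"few");continue
        cc,rr=cv2.minEnclosingCircle((p[:,:2]*1000).astype(np.float32)); print(nm,n,len(p),np.round(cc,1),round(rr,1), p[:,2].mean().round(4), cv2.minAreaRect((p[:,:2]*1000).astype(np.float32)) if n=="carton" else "")
    hsv=cv2.cvtColor(s["image"],cv2.COLOR_BGR2HSV)
    # salver: all raised points
    p=near((.54,-.294),.12,.010,.0075); q=p[p[:,2]>.004]; cc,rr=cv2.minEnclosingCircle((q[:,:2]*1000).astype(np.float32)); print(nm,"salver",np.round(cc,1),round(rr,1))
    p=near((.52,.31),.14,.013,.009); p=p[p[:,2]>.005]; print(nm,"tray outline",cv2.minAreaRect((p[:,:2]*1000).astype(np.float32)))
    for c in ((.48,.297),(.572,.327)):
        p=near(c,.05,.008,.003); print(nm,"floor",len(p),p.mean(0).round(4),cv2.minAreaRect((p[:,:2]*1000).astype(np.float32)))
rows([.4425,-.127,.2],108)
E
```

```text
top stand 139 [ 442.3 -127.3] 30.8 0.0599 
top glass 123 [441.1 120.7] 26.8 0.0839 
top squat 471 [551.7 126. ] 28.2 0.0564 
top tall 285 [665.1  -8.2] 20.2 0.1301 
top carton 487 [545.5  -5.5] 34.6 0.0644 ((545.8997192382812, -5.9083404541015625), (60.52659225463867, 40.334468841552734), 39.68598556518555)
top middle 418 [430.   3.] 24.9 0.0853 
top salver [ 539.8 -294.3] 119.7
top tray outline ((521.2407836914062, 308.69219970703125), (272.4621276855469, 275.26629638671875), 74.813232421875)
top floor 1223 [0.4797 0.2965 0.0082] ((479.62451171875, 297.2112731933594), (98.44338989257812, 97.86097717285156), 20.939441680908203)
top floor 1073 [0.5703 0.3278 0.0081] ((566.9953002929688, 325.62933349609375), (88.88871765136719, 98.37332916259766), 17.99942398071289)
scene stand 196 [ 442.4 -124.8] 33.0 0.0599 
scene glass 143 [442.7 123.2] 28.5 0.0837 
scene squat 445 [553.1 127.7] 29.3 0.0569 
scene tall 346 [666.   -6.4] 20.7 0.1309 
scene carton 501 [547.8  -3.5] 35.6 0.0651 ((547.3402099609375, -3.2813682556152344), (61.38081741333008, 41.885986328125), 39.74240493774414)
scene middle 321 [430.1   4.3] 26.8 0.0859 
scene salver [ 540.  -294.3] 118.6
scene tray outline ((533.0042724609375, 312.556884765625), (242.50633239746094, 227.7765350341797), 25.432430267333984)
scene floor 796 [0.4801 0.2988 0.009 ] ((477.7188415527344, 301.0404968261719), (96.89713287353516, 89.57351684570312), 15.929329872131348)
scene floor 841 [0.5709 0.3298 0.0091] ((569.0322265625, 331.4444885253906), (95.08158111572266, 89.3357162475586), 20.28844451904297)
tcp [ 0.1411 -0.6082  0.2304] yaw -76.9 xdir [-0.     0.002 -1.   ] q [-1.52  0.53  1.43 -0.    1.18 -0.18] t 0.1 gap 1.005 F [-1.1 -0.4  0.9]
shift mm [  31.3 -400.6 -402.3] spin -4.9
```

Both cameras agree to about 2 mm and the heights match the given sizes. I move above the stand first.

{"method": "play_rows", "body": {"series": [[10,0,0,0]], "claw": 101}}

```text
t: 0.2
tcp_pos: [0.1416, -0.6144, 0.1872]
tool_rot: [-0.702, -0.075, 0.703, -0.086]
force: [-0.3, 0.4, -0.2]
finger_gap: 0.998
```

{"method": "play_rows", "body": {"series": [[0.03,-0.1,-0.1,-5],[0.03,-0.4,-0.402,-5],[0.03,-0.4,-0.402,-5],[0.03,-0.4,-0.402,-5],[0.03,-0.4,-0.402,-5],[0.03,-0.4,-0.402,-5],[0.03,-0.4,-0.402,-5],[0.03,-0.4,-0.402,-5],[0.03,-0.4,-0.402,-5],[0.03,-0.4,-0.402,-5],[0.03,-0.4,-0.402,-5],[0.03,-0.4,-0.402,-5],[0.03,-0.4,-0.402,-5],[0.03,-0.4,-0.402,-5],[0.03,-0.4,-0.402,-5],[0.03,-0.4,-0.402,-5],[0.03,-0.4,-0.402,-5]], "claw": 100, "force": 40}}

```text
t: 1.9
tcp_pos: [0.4424, -0.1354, 0.1504]
tool_rot: [-0.698, -0.105, 0.699, -0.115]
force: [-0.5, 0.6, -0.2]
finger_gap: 1.002
```

That first call was my error: a stray 10 m shift with an out-of-range claw value. It wasn't refused, and the tool moved about 43 mm down over bare table. It touched nothing. From here I compute each move first.

```bash
python3 - <<'E'
from h import *
rows([.4424,-.1265,.022],108.3)
E
```

```text
tcp [ 0.4424 -0.1354  0.1504] yaw -72.1 xdir [ 0.001 -0.015 -1.   ] q [-0.53  0.44  1.92 -0.02  0.77  0.74] t 1.9 gap 1.002 F [-0.5  0.6 -0.2]
shift mm [128.3 -10.3  -3.2] spin -0.4
```

{"method": "play_rows", "body": {"series": [[0.0,-0.01,-0.003,0],[0.03,-0.01,-0.003,0],[0.06,-0.01,-0.003,0],[0.09,-0.01,-0.003,0],[0.1,-0.01,-0.003,0],[0.1,-0.01,-0.003,0],[0.1,-0.01,-0.003,0]]}}

```text
t: 2.6
tcp_pos: [0.4426, -0.1266, 0.0509]
tool_rot: [-0.698, -0.105, 0.699, -0.116]
force: [-0.0, 0.1, -0.3]
finger_gap: 0.997
```

```bash
python3 - <<'E'
from h import *
rows([.4424,-.1265,.022],108.3)
from station import snapshot
s=snapshot("scene"); cv2.imwrite("pics/s1.png",cv2.resize(s["image"][140:370,110:510],None,fx=2,fy=2))
E
```

```text
tcp [ 0.4426 -0.1266  0.0509] yaw -72.1 xdir [ 0.001 -0.015 -1.   ] q [-0.51  0.64  1.99 -0.03  0.5   0.77] t 2.6 gap 0.997 F [-0.   0.1 -0.3]
shift mm [28.9 -0.5  0.1] spin -0.4
```

View pics/s1.png

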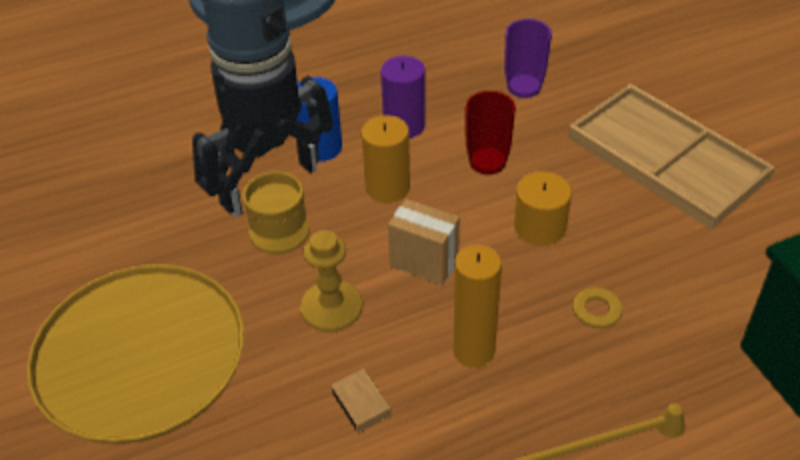

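The picture shows the open fingers straddling the stand's bowl at about (200,190) and (310,155). I go down and close.

{"method": "play_rows", "body": {"series": [[0.015,0,0,0],[0.029,0,0,0],[0.029,0,0,0],[0.029,0,0,0]]}}

```text
t: 3.05
tcp_pos: [0.4434, -0.1274, 0.0232]
tool_rot: [0.699, 0.104, -0.698, 0.116]
force: [0.2, 0.2, -0.2]
finger_gap: 0.999
```

{"method": "play_rows", "body": {"series": [[0,0,0,0],[0,0,0,0],[0,0,0,0],[0,0,0,0],[0,0,0,0],[0,0,0,0],[0,0,0,0],[0,0,0,0]], "claw": 0, "force": 50}}

```text
t: 3.85
tcp_pos: [0.4437, -0.1272, 0.0248]
tool_rot: [0.699, 0.104, -0.698, 0.116]
force: [-0.4, 1.7, 11.0]
finger_gap: 0.705
```

```bash
python3 - <<'E'
from h import *
rows([.4424,-.1265,.15],108.3)
E
```

```text
tcp [ 0.4437 -0.1272  0.0248] yaw -72.1 xdir [ 0.005 -0.017 -1.   ] q [-0.51  0.7   1.99 -0.03  0.43  0.77] t 3.85 gap 0.705 F [-0.4  1.7 11. ]
shift mm [-125.2    1.2    1.1] spin -0.4
```

{"method": "play_rows", "body": {"series": [[-0.01,0,0,0],[-0.03,0,0,0],[-0.06,0,0,0],[-0.09,0,0,0],[-0.12,0,0,0],[-0.14,0,0,0],[-0.14,0,0,0],[-0.14,0,0,0]]}}

```text
t: 4.65
tcp_pos: [0.4425, -0.1245, 0.1649]
tool_rot: [0.699, 0.104, -0.698, 0.116]
force: [-0.3, 0.9, -4.7]
finger_gap: 0.703
```

```bash
python3 - <<'E'
from h import *
rows([.4797,.297,.165],108.3)
from station import snapshot
s=snapshot("scene"); cv2.imwrite("pics/s2.png",cv2.resize(s["image"][140:370,110:510],None,fx=2,fy=2))
E
```

```text
tcp [ 0.4425 -0.1245  0.1649] yaw -72.1 xdir [ 0.005 -0.017 -1.   ] q [-0.51  0.41  1.91 -0.02  0.8   0.76] t 4.65 gap 0.703 F [-0.3  0.9 -4.7]
shift mm [  -7.1 -389.5 -165.3] spin -0.4
```

View pics/s2.png

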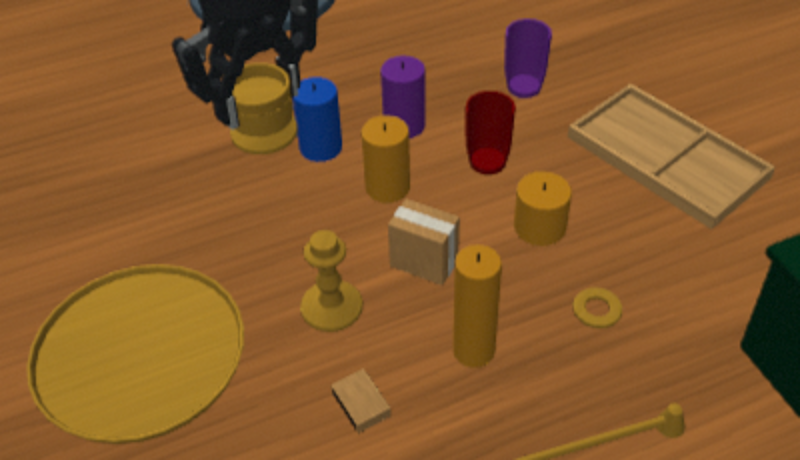

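The stand is lifted upright in the jaws at about (262,105), with force −4.7 N matching 0.4 kg. I carry it to the tray.

{"method": "play_rows", "body": {"series": [[-0.002,-0.01,-0.004,0],[-0.003,-0.03,-0.013,0],[-0.004,-0.06,-0.025,0],[-0.005,-0.09,-0.038,0],[-0.006,-0.12,-0.051,0],[-0.007,-0.15,-0.064,0],[-0.007,-0.18,-0.076,0],[-0.007,-0.21,-0.089,0],[-0.007,-0.24,-0.102,0],[-0.007,-0.27,-0.115,0],[-0.007,-0.3,-0.127,0],[-0.007,-0.33,-0.14,0],[-0.007,-0.355,-0.151,0],[-0.007,-0.375,-0.159,0],[-0.007,-0.385,-0.163,0],[-0.007,-0.389,-0.165,0],[-0.007,-0.389,-0.165,0],[-0.007,-0.389,-0.165,0],[-0.007,-0.389,-0.165,0]]}}

```text
t: 6.6
tcp_pos: [0.479, 0.2956, 0.1644]
tool_rot: [-0.698, -0.104, 0.699, -0.116]
force: [-0.1, -0.4, -3.1]
finger_gap: 0.703
```

```bash
python3 - <<'E'
from h import *
rows([.4797,.297,.060],108.3)
E
```

```text
tcp [0.479  0.2956 0.1644] yaw -72.1 xdir [ 0.003 -0.016 -1.   ] q [ 0.36  0.53  1.65 -0.02  0.96  1.63] t 6.6 gap 0.703 F [-0.1 -0.4 -3.1]
shift mm [104.4  -2.8  -1.4] spin -0.4
```

{"method": "play_rows", "body": {"series": [[0.01,-0.003,-0.001,0],[0.035,-0.003,-0.001,0],[0.06,-0.003,-0.001,0],[0.085,-0.003,-0.001,0],[0.105,-0.003,-0.001,0],[0.115,-0.003,-0.001,0],[0.122,-0.003,-0.001,0],[0.127,-0.003,-0.001,0],[0.13,-0.003,-0.001,0],[0.131,-0.003,-0.001,0],[0.131,-0.003,-0.001,0],[0.131,-0.003,-0.001,0]]}}

```text
t: 7.8
tcp_pos: [0.4797, 0.2968, 0.0339]
tool_rot: [0.699, 0.104, -0.698, 0.116]
force: [-0.5, 0.1, -3.6]
finger_gap: 0.702
```

```bash
python3 - <<'E'
from h import *
rows([.4797,.297,.060],108.3)
E
```

```text
tcp [0.4797 0.2968 0.0339] yaw -72.1 xdir [ 0.004 -0.016 -1.   ] q [ 0.36  0.74  1.72 -0.03  0.68  1.64] t 7.8 gap 0.702 F [-0.5  0.1 -3.6]
shift mm [-26.1   0.2  -0. ] spin -0.4
```

{"method": "play_rows", "body": {"series": [[0.001,0,0,0],[0.0015,0,0,0],[0.002,0,0,0],[0.002,0,0,0]]}}

```text
t: 8.2
tcp_pos: [0.4801, 0.297, 0.0329]
tool_rot: [0.699, 0.104, -0.698, 0.116]
force: [-2.3, 0.0, 4.8]
finger_gap: 0.708
```

{"method": "play_rows", "body": {"series": [[0,0,0,0],[0,0,0,0],[0,0,0,0],[0,0,0,0],[0,0,0,0],[0,0,0,0]], "claw": 100}}

```text
t: 8.8
tcp_pos: [0.48, 0.297, 0.0328]
tool_rot: [0.699, 0.104, -0.698, 0.116]
force: [-0.3, -0.9, -0.4]
finger_gap: 0.999
```

{"method": "play_rows", "body": {"series": [[-0.02,0,0,0],[-0.05,0,0,0],[-0.08,0,0,0],[-0.11,0,0,0],[-0.13,0,0,0],[-0.13,0,0,0],[-0.13,0,0,0]]}}

```text
t: 9.5
tcp_pos: [0.4792, 0.2989, 0.1627]
tool_rot: [0.699, 0.104, -0.698, 0.116]
force: [-0.0, -0.3, -0.5]
finger_gap: 1.006
```

```bash
python3 - <<'E'
from h import *
from station import snapshot
s=snapshot("scene"); cv2.imwrite("pics/s3.png",cv2.resize(s["image"][140:370,210:610],None,fx=2,fy=2))
rows([.4415,.1215,.12],108.3)
E
```

```text
tcp [0.4786 0.2987 0.1619] yaw -72.1 xdir [ 0.003 -0.016 -1.   ] q [ 0.37  0.54  1.65 -0.02  0.96  1.64] t 9.55 gap 1.002 F [ 0.1 -0.2 -0.5]
shift mm [ 44.6 156.5  89.6] spin -0.4
```

View pics/s3.png

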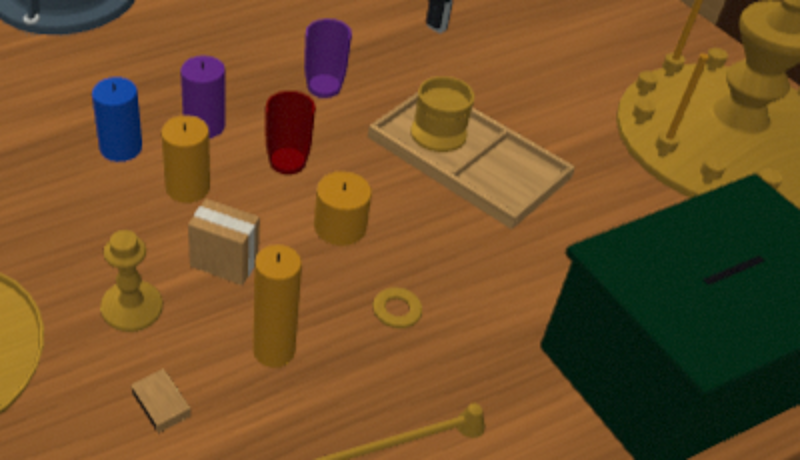

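The stand sits upright in the large compartment at about (440,115). Next comes the red glass.

{"method": "play_rows", "body": {"series": [[0,0.03,0.017,0],[0.01,0.07,0.04,0],[0.02,0.11,0.063,0],[0.03,0.14,0.08,0],[0.03,0.156,0.09,0],[0.03,0.156,0.09,0],[0.05,0.156,0.09,0],[0.06,0.156,0.09,0],[0.06,0.156,0.09,0]]}}

```text
t: 10.45
tcp_pos: [0.4398, 0.1222, 0.103]
tool_rot: [-0.697, -0.104, 0.7, -0.116]
force: [-0.1, -0.5, 0.1]
finger_gap: 1.003
```

```bash
python3 - <<'E'
from h import *
rows([.4415,.1215,.037],108.3)
E
```

```text
tcp [0.4398 0.1222 0.103 ] yaw -72.1 xdir [-0.001 -0.016 -1.   ] q [ 0.04  0.53  1.96 -0.03  0.65  1.32] t 10.45 gap 1.003 F [-0.1 -0.5  0.1]
shift mm [66.   0.1 -1.8] spin -0.4
```

{"method": "play_rows", "body": {"series": [[0.02,0,-0.002,0],[0.04,0,-0.002,0],[0.055,0,-0.002,0],[0.066,0,-0.002,0],[0.066,0,-0.002,0],[0.066,0,-0.002,0]]}}

```text
t: 11.05
tcp_pos: [0.4418, 0.122, 0.0371]
tool_rot: [-0.697, -0.105, 0.7, -0.116]
force: [-0.1, 0.0, -0.7]
finger_gap: 0.999
```

{"method": "play_rows", "body": {"series": [[0,0,0,0],[0,0,0,0],[0,0,0,0],[0,0,0,0],[0,0,0,0],[0,0,0,0],[0,0,0,0],[0,0,0,0]], "claw": 0, "force": 30}}

```text
t: 11.85
tcp_pos: [0.4423, 0.1221, 0.038]
tool_rot: [-0.698, -0.104, 0.699, -0.116]
force: [-0.8, 0.9, 6.8]
finger_gap: 0.623
```

```bash
python3 - <<'E'
from h import *
rows([.4415,.1215,.15],108.3)
E
```

```text
tcp [0.4423 0.1221 0.038 ] yaw -72.1 xdir [ 0.    -0.016 -1.   ] q [ 0.04  0.67  1.99 -0.03  0.48  1.32] t 11.85 gap 0.623 F [-0.8  0.9  6.8]
shift mm [-112.     2.1    1.5] spin -0.4
```

{"method": "play_rows", "body": {"series": [[-0.01,0,0,0],[-0.03,0,0,0],[-0.06,0,0,0],[-0.09,0,0,0],[-0.11,0,0,0],[-0.12,0,0,0],[-0.12,0,0,0],[-0.12,0,0,0]]}}

```text
t: 12.65
tcp_pos: [0.4417, 0.124, 0.1576]
tool_rot: [-0.697, -0.105, 0.7, -0.116]
force: [-0.2, -0.8, -1.8]
finger_gap: 0.626
```

```bash
python3 - <<'E'
from h import *
from station import snapshot
rows([.48,.297,.16],108.3)
for n in("top","scene"):
    s=snapshot(n); np.savez(n+"1.npz",**s)
    cv2.imwrite(f"pics/{n}4.png",cv2.resize(s["image"][140:370,210:610] if n=="scene" else s["image"][100:400,60:400],None,fx=2,fy=2))
    W=cloud(s);Z=W[...,2]
    p=W[(np.hypot(W[...,0]-.48,W[...,1]-.297)<.04)&(abs(Z-.068)<.004)]
    p=p[:,:2]; print(n,len(p),cv2.minEnclosingCircle((p*1000).astype(np.float32)))
    # algebraic circle via outer rim in image
E
```

```text
tcp [0.4417 0.124  0.1576] yaw -72.1 xdir [-0.001 -0.016 -1.   ] q [ 0.04  0.43  1.91 -0.02  0.8   1.31] t 12.65 gap 0.626 F [-0.2 -0.8 -1.8]
shift mm [  -5.2 -152.8  -89.7] spin -0.4
top 112 ((478.79638671875, 296.3125), 30.833433151245117)
scene 172 ((480.3203430175781, 298.02947998046875), 31.612777709960938)
```

View pics/scene4.png

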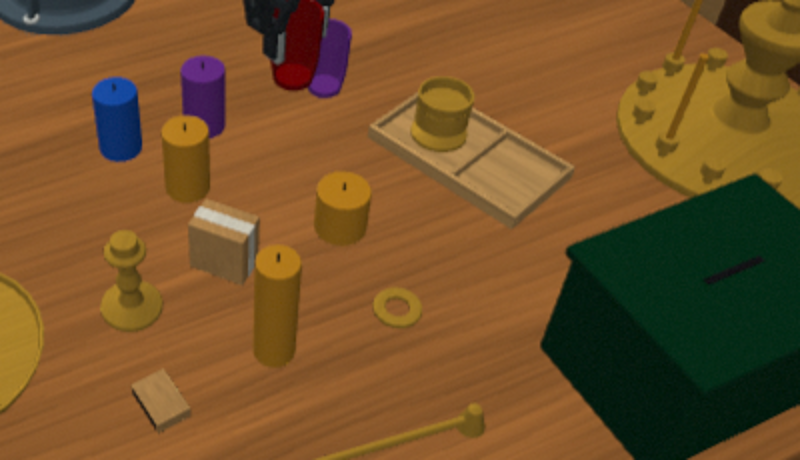

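View pics/top4.png

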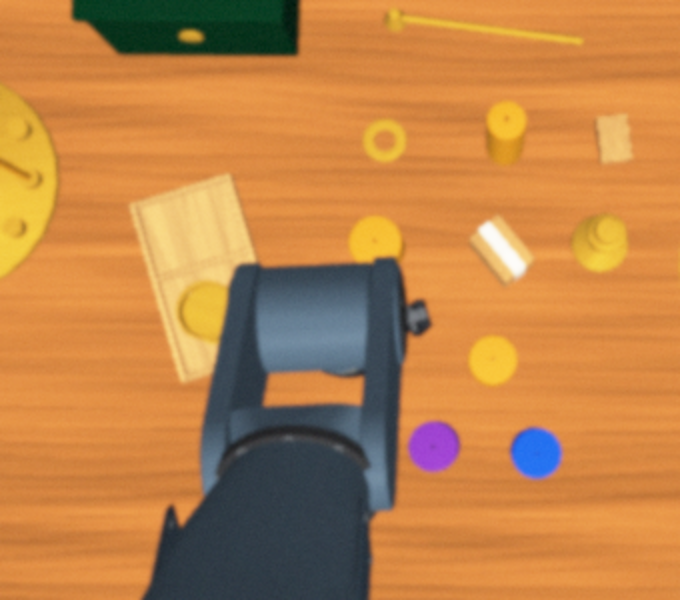

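```bash
python3 - <<'E'
from h import *
s=dict(np.load("scene1.npz"));cv2.imwrite("pics/s5.png",cv2.resize(s["image"][60:260,280:480],None,fx=3,fy=3,interpolation=cv2.INTER_CUBIC))
E
```

```text
(no output)
```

View pics/s5.png

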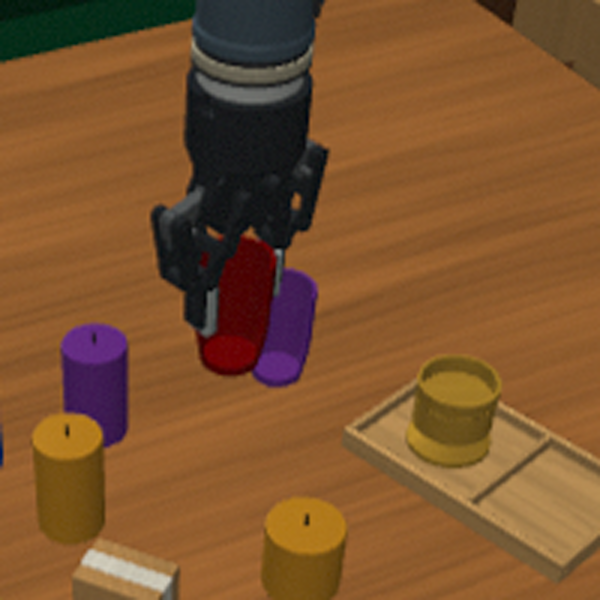

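The held glass looks upright at about (237,305). Its apparent lean matches the free purple one, so it is perspective. I carry it to above the stand.

{"method": "play_rows", "body": {"series": [[0,-0.01,-0.006,0],[0,-0.025,-0.015,0],[0,-0.045,-0.026,0],[0,-0.065,-0.038,0],[0,-0.085,-0.05,0],[0,-0.105,-0.062,0],[0,-0.125,-0.073,0],[0,-0.14,-0.082,0],[0,-0.149,-0.087,0],[0,-0.153,-0.09,0],[0,-0.153,-0.09,0],[0,-0.153,-0.09,0],[0,-0.153,-0.09,0]]}}

```text
t: 14.05
tcp_pos: [0.4797, 0.2964, 0.1541]
tool_rot: [-0.697, -0.104, 0.7, -0.115]
force: [0.3, -0.3, -0.7]
finger_gap: 0.626
```

```bash
python3 - <<'E'
from h import *
from station import snapshot
rows([.4798,.2971,.0925],108.3)
s=snapshot("scene"); cv2.imwrite("pics/s6.png",cv2.resize(s["image"][100:300,360:560],None,fx=3,fy=3,interpolation=cv2.INTER_CUBIC))
E
```

```text
tcp [0.4797 0.2964 0.1541] yaw -72.1 xdir [-0.003 -0.017 -1.   ] q [ 0.36  0.55  1.65 -0.02  0.94  1.63] t 14.05 gap 0.626 F [ 0.3 -0.3 -0.7]
shift mm [61.5 -1.6 -0.8] spin -0.4
```

View pics/s6.png

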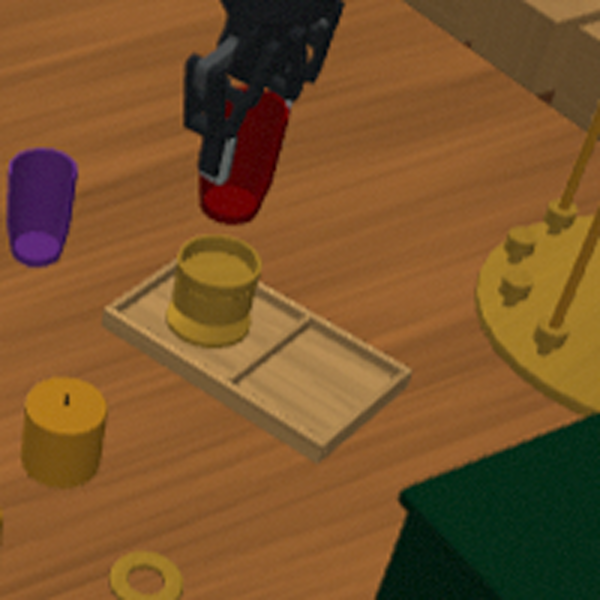

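The glass hangs above the bowl, foot at about (232,205) and bowl at (217,262). I lower it slowly.

{"method": "play_rows", "body": {"series": [[0.01,-0.001,-0.001,0],[0.02,-0.0015,-0.001,0],[0.03,-0.0015,-0.001,0],[0.038,-0.0015,-0.001,0],[0.045,-0.0015,-0.001,0],[0.05,-0.0015,-0.001,0],[0.054,-0.0015,-0.001,0],[0.057,-0.0015,-0.001,0],[0.057,-0.0015,-0.001,0],[0.057,-0.0015,-0.001,0]]}}

```text
t: 15.1
tcp_pos: [0.4802, 0.2973, 0.0973]
tool_rot: [-0.697, -0.104, 0.7, -0.115]
force: [0.1, -0.7, -0.6]
finger_gap: 0.62
```

```bash
python3 - <<'E'
from h import *
rows([.4798,.2971,.0925],108.3)
E
```

```text
tcp [0.4802 0.2973 0.0973] yaw -72.1 xdir [-0.002 -0.016 -1.   ] q [ 0.36  0.64  1.69 -0.02  0.82  1.64] t 15.1 gap 0.62 F [ 0.1 -0.7 -0.6]
shift mm [ 4.8 -0.   0.5] spin -0.4
```

{"method": "play_rows", "body": {"series": [[0.002,0,0,0],[0.0035,0,0,0],[0.0045,0,0,0],[0.005,0,0,0],[0.0055,0,0,0],[0.0055,0,0,0]]}}

```text
t: 15.7
tcp_pos: [0.4803, 0.2972, 0.0921]
tool_rot: [-0.697, -0.104, 0.7, -0.115]
force: [-0.3, 0.7, 0.7]
finger_gap: 0.62
```

```bash
python3 - <<'E'
from h import *
rows([.4798,.2971,.0925],108.3)
E
```

```text
tcp [0.4803 0.2972 0.0921] yaw -72.1 xdir [-0.002 -0.016 -1.   ] q [ 0.36  0.65  1.69 -0.02  0.81  1.64] t 15.7 gap 0.62 F [-0.3  0.7  0.7]
shift mm [-0.4 -0.   0.5] spin -0.4
```

Force is near zero with the height as expected, so the glass is on the bowl floor or within a millimetre of it. I release and rise.

{"method": "play_rows", "body": {"series": [[0.0008,0,0,0],[0.0008,0,0,0],[0.0008,0,0,0]]}}

```text
t: 16.0
tcp_pos: [0.4804, 0.2973, 0.0921]
tool_rot: [-0.697, -0.104, 0.7, -0.115]
force: [-1.4, 0.2, 5.3]
finger_gap: 0.624
```

{"method": "play_rows", "body": {"series": [[0,0,0,0],[0,0,0,0],[0,0,0,0],[0,0,0,0],[0,0,0,0],[0,0,0,0]], "claw": 100}}

```text
t: 16.6
tcp_pos: [0.4804, 0.2973, 0.092]
tool_rot: [-0.697, -0.104, 0.7, -0.115]
force: [0.6, 0.1, -0.0]
finger_gap: 1.001
```

{"method": "play_rows", "body": {"series": [[-0.01,0,0,0],[-0.03,0,0,0],[-0.06,0,0,0],[-0.09,0,0,0],[-0.1,0,0,0],[-0.1,0,0,0],[-0.1,0,0,0]]}}

```text
t: 17.3
tcp_pos: [0.4799, 0.2986, 0.1914]
tool_rot: [-0.697, -0.104, 0.7, -0.115]
force: [-0.1, -0.5, -1.3]
finger_gap: 1.001
```

```bash
python3 - <<'E'
from h import *
from station import snapshot
rows([.5522,.1267,.10],108.3)
s=snapshot("scene"); cv2.imwrite("pics/s7.png",cv2.resize(s["image"][100:300,360:560],None,fx=3,fy=3,interpolation=cv2.INTER_CUBIC))
W=cloud(s);Z=W[...,2]
p=W[(np.hypot(W[...,0]-.48,W[...,1]-.297)<.04)&(abs(Z-.138)<.005)]
print(len(p),p[:,2].max() if len(p) else 0,cv2.minEnclosingCircle((p[:,:2]*1000).astype(np.float32)))
E
```

```text
tcp [0.4799 0.2986 0.1914] yaw -72.1 xdir [-0.003 -0.017 -1.   ] q [ 0.37  0.5   1.62 -0.02  1.03  1.63] t 17.3 gap 1.001 F [-0.1 -0.5 -1.3]
shift mm [ 94.  184.4 -16.8] spin -0.4
177 0.14130492179325513 ((478.3968200683594, 299.10162353515625), 30.596267700195312)
```

View pics/s7.png

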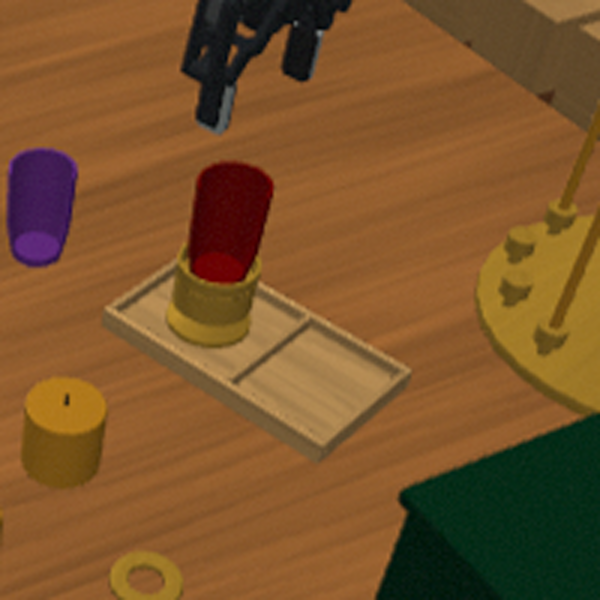

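The glass is seated upright in the bowl at about (230,220). Next the squat candle.

{"method": "play_rows", "body": {"series": [[0,0.03,-0.003,0],[0,0.07,-0.006,0],[0,0.11,-0.01,0],[0.02,0.15,-0.014,0],[0.05,0.175,-0.016,0],[0.08,0.184,-0.017,0],[0.1,0.184,-0.017,0],[0.11,0.184,-0.017,0],[0.11,0.184,-0.017,0]]}}

```text
t: 18.25
tcp_pos: [0.5498, 0.1266, 0.0809]
tool_rot: [-0.694, -0.104, 0.703, -0.115]
force: [-0.0, -0.7, 0.1]
finger_gap: 0.999
```

```bash
python3 - <<'E'
from h import *
rows([.5522,.1267,.018],108.3)
E
```

```text
tcp [0.5498 0.1266 0.0809] yaw -72.1 xdir [-0.01  -0.017 -1.   ] q [ 0.04  0.67  1.7  -0.02  0.79  1.31] t 18.25 gap 0.999 F [-0.  -0.7  0.1]
shift mm [62.9 -0.3 -3.2] spin -0.4
```

{"method": "play_rows", "body": {"series": [[0.015,0,-0.003,0],[0.035,0,-0.003,0],[0.052,0,-0.003,0],[0.063,0,-0.003,0],[0.063,0,-0.003,0],[0.063,0,-0.003,0]]}}

```text
t: 18.85
tcp_pos: [0.5525, 0.1267, 0.0185]
tool_rot: [-0.694, -0.104, 0.702, -0.115]
force: [0.4, -0.2, 0.3]
finger_gap: 1.0
```

{"method": "play_rows", "body": {"series": [[0,0,0,0],[0,0,0,0],[0,0,0,0],[0,0,0,0],[0,0,0,0],[0,0,0,0],[0,0,0,0],[0,0,0,0]], "claw": 0, "force": 30}}

```text
t: 19.65
tcp_pos: [0.5532, 0.1269, 0.0197]
tool_rot: [-0.695, -0.104, 0.702, -0.115]
force: [0.1, 0.2, 6.7]
finger_gap: 0.645
```

```bash
python3 - <<'E'
from h import *
rows([.5522,.1267,.13],108.3)
E
```

```text
tcp [0.5532 0.1269 0.0197] yaw -72.1 xdir [-0.007 -0.017 -1.   ] q [ 0.04  0.77  1.71 -0.03  0.67  1.32] t 19.65 gap 0.645 F [0.1 0.2 6.7]
shift mm [-110.3    1.4    2.3] spin -0.4
```

{"method": "play_rows", "body": {"series": [[-0.01,0,0,0],[-0.03,0,0,0],[-0.06,0,0,0],[-0.085,0,0,0],[-0.1,0,0,0],[-0.1,0,0,0],[-0.1,0,0,0],[-0.1,0,0,0]]}}

```text
t: 20.45
tcp_pos: [0.5529, 0.1285, 0.1187]
tool_rot: [-0.694, -0.104, 0.703, -0.115]
force: [0.5, 0.3, -1.8]
finger_gap: 0.647
```

```bash
python3 - <<'E'
from h import *
rows([.5715,.3275,.118],108.3)
E
```

```text
tcp [0.5529 0.1285 0.1187] yaw -72.1 xdir [-0.009 -0.017 -1.   ] q [ 0.04  0.61  1.67 -0.02  0.87  1.31] t 20.45 gap 0.647 F [ 0.5  0.3 -1.8]
shift mm [  -2.9 -183.7  -78.7] spin -0.4
```

{"method": "play_rows", "body": {"series": [[0,-0.01,-0.006,0],[-0.002,-0.03,-0.015,0],[-0.003,-0.055,-0.026,0],[-0.003,-0.08,-0.036,0],[-0.003,-0.105,-0.047,0],[-0.003,-0.13,-0.058,0],[-0.003,-0.155,-0.068,0],[-0.003,-0.172,-0.075,0],[-0.003,-0.181,-0.078,0],[-0.003,-0.184,-0.079,0],[-0.003,-0.184,-0.079,0],[-0.003,-0.184,-0.079,0]]}}

```text
t: 21.65
tcp_pos: [0.5715, 0.3268, 0.1179]
tool_rot: [-0.694, -0.104, 0.703, -0.115]
force: [-0.1, -0.9, -1.3]
finger_gap: 0.647
```

```bash
python3 - <<'E'
from h import *
rows([.5715,.3275,.028],108.3)
E
```

```text
tcp [0.5715 0.3268 0.1179] yaw -72.2 xdir [-0.01  -0.018 -1.   ] q [ 0.36  0.71  1.42 -0.02  1.02  1.62] t 21.65 gap 0.647 F [-0.1 -0.9 -1.3]
shift mm [89.9 -1.9 -1.5] spin -0.5
```

{"method": "play_rows", "body": {"series": [[0.01,-0.002,-0.0015,0],[0.03,-0.002,-0.0015,0],[0.05,-0.002,-0.0015,0],[0.065,-0.002,-0.0015,0],[0.075,-0.002,-0.0015,0],[0.082,-0.002,-0.0015,0],[0.087,-0.002,-0.0015,0],[0.09,-0.002,-0.0015,0],[0.0915,-0.002,-0.0015,0],[0.092,-0.002,-0.0015,0],[0.092,-0.002,-0.0015,0]]}}

```text
t: 22.75
tcp_pos: [0.5718, 0.3276, 0.0277]
tool_rot: [-0.695, -0.104, 0.703, -0.115]
force: [-1.8, -0.8, 4.7]
finger_gap: 0.645
```

```bash
python3 - <<'E'
from h import *
rows([.5715,.3275,.028],108.3)
E
```

```text
tcp [0.5718 0.3276 0.0277] yaw -72.2 xdir [-0.009 -0.018 -1.   ] q [ 0.36  0.84  1.46 -0.02  0.86  1.63] t 22.75 gap 0.645 F [-1.8 -0.8  4.7]
shift mm [-0.3  0.   0.3] spin -0.5
```

The candle has touched down. I release, rise to TCP z of about 0.19 and check.

{"method": "play_rows", "body": {"series": [[0,0,0,0],[0,0,0,0],[0,0,0,0],[0,0,0,0],[0,0,0,0],[0,0,0,0]], "claw": 100}}

```text
t: 23.35
tcp_pos: [0.5717, 0.3276, 0.0275]
tool_rot: [-0.694, -0.104, 0.703, -0.115]
force: [-0.1, 0.1, -0.3]
finger_gap: 0.999
```

{"method": "play_rows", "body": {"series": [[-0.01,0,0,0],[-0.03,0,0,0],[-0.06,0,0,0],[-0.1,0,0,0],[-0.14,0,0,0],[-0.165,0,0,0],[-0.165,0,0,0],[-0.165,0,0,0]]}}

```text
t: 24.15
tcp_pos: [0.5731, 0.3305, 0.1933]
tool_rot: [-0.695, -0.104, 0.702, -0.115]
force: [-0.2, 0.7, -1.2]
finger_gap: 1.006
```

```bash
python3 - <<'E'
from h import *
from station import snapshot
rows([.6655,-.0075,.185],108.3)
s=snapshot("scene"); cv2.imwrite("pics/s8.png",cv2.resize(s["image"][100:300,360:560],None,fx=3,fy=3,interpolation=cv2.INTER_CUBIC))
W=cloud(s);Z=W[...,2]
p=W[(np.hypot(W[...,0]-.5715,W[...,1]-.3275)<.04)&(abs(Z-.064)<.005)]
print(len(p),p[:,2].mean() ,cv2.minEnclosingCircle((p[:,:2]*1000).astype(np.float32)))
E
```

```text
tcp [0.5731 0.3305 0.1933] yaw -72.2 xdir [-0.008 -0.017 -1.   ] q [ 0.36  0.62  1.36 -0.01  1.17  1.63] t 24.15 gap 1.006 F [-0.2  0.7 -1.2]
shift mm [ 13.4 349.9  15.4] spin -0.5
409 0.06480817319592448 ((573.299560546875, 328.9913024902344), 29.71168327331543)
```

View pics/s8.png

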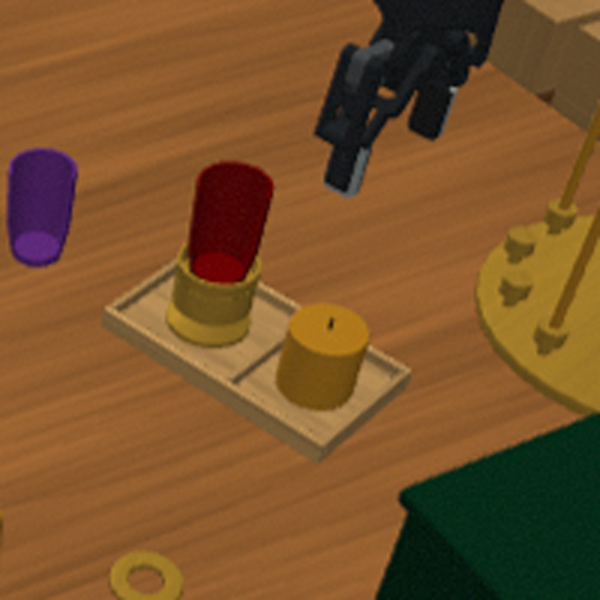

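The squat candle stands in the small compartment at about (325,355). Now the tall candle.

{"method": "play_rows", "body": {"series": [[0,0.03,0.001,0],[0,0.07,0.003,0],[0,0.11,0.005,0],[0,0.15,0.007,0],[0,0.19,0.009,0],[0,0.23,0.01,0],[0,0.27,0.012,0],[0,0.31,0.014,0],[0,0.335,0.015,0],[0,0.35,0.015,0],[0,0.35,0.015,0],[0,0.35,0.015,0],[0,0.35,0.015,0]]}}

```text
t: 25.5
tcp_pos: [0.6645, -0.0057, 0.1965]
tool_rot: [-0.693, -0.105, 0.704, -0.116]
force: [0.7, -0.1, -0.1]
finger_gap: 0.999
```

```bash
python3 - <<'E'
from h import *
rows([.6655,-.0075,.075],108.3)
E
```

```text
tcp [ 0.6645 -0.0057  0.1965] yaw -72.1 xdir [-0.012 -0.017 -1.   ] q [-0.17  0.62  1.35 -0.02  1.18  1.1 ] t 25.5 gap 0.999 F [ 0.7 -0.1 -0.1]
shift mm [121.5   0.4  -2.4] spin -0.4
```

{"method": "play_rows", "body": {"series": [[0,0,-0.002,0],[0.03,0,-0.0024,0],[0.06,0,-0.0024,0],[0.09,0,-0.0024,0],[0.11,0,-0.0024,0],[0.121,0,-0.0024,0],[0.121,0,-0.0024,0],[0.121,0,-0.0024,0]]}}

```text
t: 26.3
tcp_pos: [0.666, -0.0066, 0.0763]
tool_rot: [-0.694, -0.105, 0.703, -0.116]
force: [0.5, -0.9, 0.0]
finger_gap: 0.999
```

{"method": "play_rows", "body": {"series": [[0,0,0,0],[0,0,0,0],[0,0,0,0],[0,0,0,0],[0,0,0,0],[0,0,0,0],[0,0,0,0],[0,0,0,0],[0,0,0,0]], "claw": 0, "force": 35}}

```text
t: 27.2
tcp_pos: [0.6666, -0.0066, 0.0775]
tool_rot: [-0.694, -0.105, 0.703, -0.116]
force: [-0.1, 0.7, 5.9]
finger_gap: 0.455
```

```bash
python3 - <<'E'
from h import *
rows([.6655,-.0075,.2],108.3)
E
```

```text
tcp [ 0.6666 -0.0066  0.0775] yaw -72.0 xdir [-0.009 -0.018 -1.   ] q [-0.17  0.77  1.43 -0.02  0.95  1.1 ] t 27.2 gap 0.455 F [-0.1  0.7  5.9]
shift mm [-122.5    2.2    3.1] spin -0.3
```

{"method": "play_rows", "body": {"series": [[-0.01,0,0,0],[-0.03,0,0,0],[-0.055,0,0,0],[-0.08,0,0,0],[-0.105,0,0,0],[-0.12,0,0,0],[-0.125,0,0,0],[-0.125,0,0,0],[-0.125,0,0,0]]}}

```text
t: 28.1
tcp_pos: [0.6668, -0.0043, 0.201]
tool_rot: [-0.693, -0.105, 0.703, -0.116]
force: [-0.3, -0.2, -2.2]
finger_gap: 0.461
```

```bash
python3 - <<'E'
from h import *
from station import snapshot
rows([.581,-.280,.2],108.3)
s=snapshot("scene"); cv2.imwrite("pics/s9.png",s["image"])
E
```

```text
tcp [ 0.6668 -0.0043  0.201 ] yaw -72.0 xdir [-0.012 -0.017 -1.   ] q [-0.17  0.62  1.34 -0.02  1.19  1.1 ] t 28.1 gap 0.461 F [-0.3 -0.2 -2.2]
shift mm [  6.7 235.7 166.5] spin -0.3
```

View pics/s9.png

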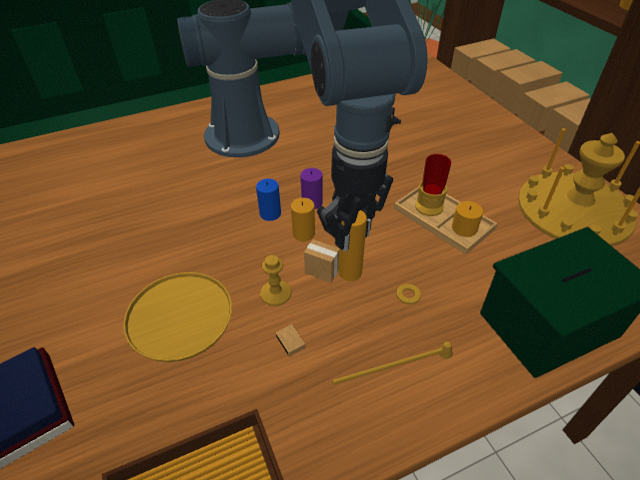

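The tall candle hangs upright at about (352,250). I carry it over to the salver, its underside clear of the candlestick.

{"method": "play_rows", "body": {"series": [[0,0.01,0.007,0],[0,0.025,0.018,0],[0,0.045,0.032,0],[0,0.065,0.046,0],[0,0.085,0.06,0],[0,0.105,0.074,0],[0,0.125,0.088,0],[0,0.145,0.102,0],[0,0.165,0.117,0],[0,0.185,0.131,0],[0,0.205,0.145,0],[0,0.22,0.156,0],[0,0.231,0.163,0],[0,0.235,0.166,0],[0,0.236,0.166,0],[0,0.236,0.166,0],[0,0.236,0.166,0]]}}

```text
t: 29.85
tcp_pos: [0.5819, -0.2789, 0.2064]
tool_rot: [-0.693, -0.106, 0.704, -0.116]
force: [0.1, 0.2, -1.1]
finger_gap: 0.465
```

```bash
python3 - <<'E'
from h import *
rows([.581,-.280,.0835],108.3)
E
```

```text
tcp [ 0.5819 -0.2789  0.2064] yaw -72.0 xdir [-0.012 -0.017 -1.   ] q [-0.61  0.58  1.4  -0.02  1.16  0.66] t 29.85 gap 0.465 F [ 0.1  0.2 -1.1]
shift mm [122.9  -0.6  -0.9] spin -0.3
```

{"method": "play_rows", "body": {"series": [[0.01,0,-0.001,0],[0.03,0,-0.001,0],[0.055,0,-0.001,0],[0.08,0,-0.001,0],[0.1,0,-0.001,0],[0.11,0,-0.001,0],[0.116,0,-0.001,0],[0.12,0,-0.001,0],[0.122,0,-0.001,0],[0.123,0,-0.001,0],[0.124,0,-0.001,0],[0.124,0,-0.001,0]]}}

```text
t: 31.05
tcp_pos: [0.5818, -0.281, 0.0835]
tool_rot: [-0.694, -0.105, 0.703, -0.116]
force: [0.2, -0.2, 2.2]
finger_gap: 0.461
```

```bash
python3 - <<'E'
from h import *
rows([.581,-.280,.0835],108.3)
E
```

```text
tcp [ 0.5818 -0.281   0.0835] yaw -72.0 xdir [-0.011 -0.018 -1.   ] q [-0.61  0.74  1.49 -0.03  0.92  0.66] t 31.05 gap 0.461 F [ 0.2 -0.2  2.2]
shift mm [-0.  -1.2  0.5] spin -0.3
```

Touchdown. I release and retreat straight up.

{"method": "play_rows", "body": {"series": [[0.0005,0,0,0],[0.0005,0,0,0],[0.0005,0,0,0]]}}

```text
t: 31.35
tcp_pos: [0.5819, -0.281, 0.0835]
tool_rot: [-0.694, -0.105, 0.703, -0.116]
force: [0.3, 0.0, 1.3]
finger_gap: 0.461
```

{"method": "play_rows", "body": {"series": [[0,0,0,0],[0,0,0,0],[0,0,0,0],[0,0,0,0],[0,0,0,0],[0,0,0,0],[0,0,0,0]], "claw": 100}}

```text
t: 32.05
tcp_pos: [0.5819, -0.281, 0.0835]
tool_rot: [-0.694, -0.105, 0.703, -0.116]
force: [-0.4, 0.7, -0.1]
finger_gap: 1.002
```

{"method": "play_rows", "body": {"series": [[-0.01,0,0,0],[-0.03,0,0,0],[-0.06,0,0,0],[-0.09,0,0,0],[-0.11,0,0,0],[-0.11,0,0,0],[-0.11,0,0,0]]}}

```text
t: 32.75
tcp_pos: [0.583, -0.279, 0.1938]
tool_rot: [-0.694, -0.105, 0.703, -0.117]
force: [-0.2, -0.1, -0.2]
finger_gap: 1.002
```

```bash
python3 - <<'E'
from h import *
from station import snapshot
rows([.5465,-.0046,.19],129.8)
for n in("scene","top"):
    s=snapshot(n)
    W=cloud(s);Z=W[...,2]
    if n=="scene": cv2.imwrite("pics/s10.png",s["image"])
    p=W[(np.hypot(W[...,0]-.581,W[...,1]+.280)<.04)&(abs(Z-.136)<.005)]
    if len(p):print(n,len(p),p[:,2].mean() ,cv2.minEnclosingCircle((p[:,:2]*1000).astype(np.float32)))
    p=W[(np.hypot(W[...,0]-.5465,W[...,1]+.0046)<.045)&(abs(Z-.064)<.004)]
    if len(p):print(n,"carton",len(p),p[:,2].mean() ,cv2.minAreaRect((p[:,:2]*1000).astype(np.float32)))
E
```

```text
tcp [ 0.583  -0.279   0.1938] yaw -72.0 xdir [-0.01  -0.018 -1.   ] q [-0.61  0.6   1.41 -0.02  1.13  0.66] t 32.75 gap 1.002 F [-0.2 -0.1 -0.2]
shift mm [  -0.8 -272.2  -50.2] spin -21.8
scene 397 0.13663923624516888 ((581.0684204101562, -279.68408203125), 21.01810646057129)
scene carton 510 0.06507277485361974 ((547.0082397460938, -2.7614784240722656), (61.38491439819336, 44.13166427612305), 38.923072814941406)
top carton 130 0.0642518050658208 ((563.0445556640625, 8.279190063476562), (16.85112953186035, 39.10118103027344), 42.00429153442383)
```

View pics/s10.png

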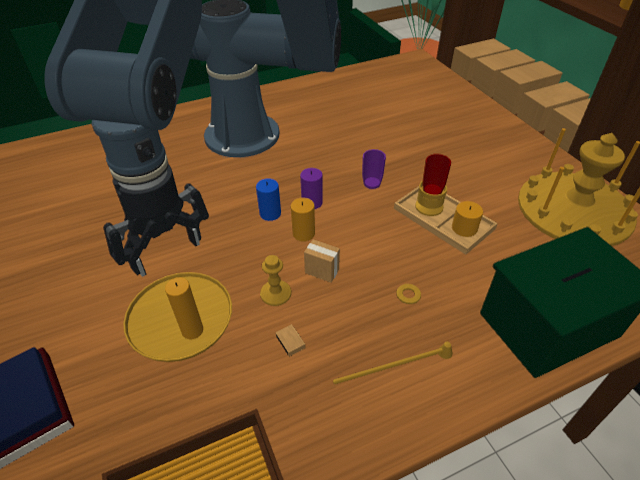

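The tall candle stands on the salver at about (185,310); its top measures (581,−280) against a release point of (582,−281), so it is upright. Now the carton.

{"method": "play_rows", "body": {"series": [[0,-0.03,-0.006,-3],[0,-0.06,-0.011,-6],[0,-0.1,-0.018,-10],[0,-0.14,-0.026,-14],[0,-0.18,-0.033,-18],[0,-0.22,-0.041,-21],[0,-0.25,-0.046,-21.8],[0,-0.268,-0.049,-21.8],[0,-0.272,-0.05,-21.8],[0,-0.272,-0.05,-21.8],[0,-0.272,-0.05,-21.8],[0,-0.272,-0.05,-21.8]]}}

```text
t: 34.05
tcp_pos: [0.5458, -0.0056, 0.1878]
tool_rot: [-0.659, -0.236, 0.671, -0.244]
force: [-0.2, -0.4, 0.6]
finger_gap: 1.001
```

```bash
python3 - <<'E'
from h import *
rows([.5465,-.0046,.022],129.8)
E
```

```text
tcp [ 0.5458 -0.0056  0.1878] yaw -50.3 xdir [-0.013 -0.016 -1.   ] q [-0.2   0.48  1.67 -0.02  1.    0.68] t 34.05 gap 1.001 F [-0.2 -0.4  0.6]
shift mm [165.8  -1.   -4.6] spin -0.1
```

{"method": "play_rows", "body": {"series": [[0.03,-0.001,-0.003,0],[0.07,-0.001,-0.004,0],[0.1,-0.001,-0.0045,0],[0.125,-0.001,-0.0045,0],[0.145,-0.001,-0.0045,0],[0.16,-0.001,-0.0045,0],[0.166,-0.001,-0.0045,0],[0.166,-0.001,-0.0045,0],[0.166,-0.001,-0.0045,0]]}}

```text
t: 34.95
tcp_pos: [0.547, -0.0052, 0.0223]
tool_rot: [-0.659, -0.236, 0.671, -0.244]
force: [-0.9, 0.0, -0.5]
finger_gap: 1.002
```

{"method": "play_rows", "body": {"series": [[0,0,0,0],[0,0,0,0],[0,0,0,0],[0,0,0,0],[0,0,0,0],[0,0,0,0],[0,0,0,0],[0,0,0,0],[0,0,0,0]], "claw": 0, "force": 30}}

```text
t: 35.85
tcp_pos: [0.5474, -0.0051, 0.023]
tool_rot: [-0.659, -0.236, 0.671, -0.244]
force: [-1.3, -0.5, 5.7]
finger_gap: 0.464
```

{"method": "play_rows", "body": {"series": [[-0.01,0,0,0],[-0.03,0,0,0],[-0.06,0,0,0],[-0.09,0,0,0],[-0.12,0,0,0],[-0.14,0,0,0],[-0.145,0,0,0],[-0.145,0,0,0],[-0.145,0,0,0]]}}

```text
t: 36.75
tcp_pos: [0.548, -0.0026, 0.1669]
tool_rot: [-0.659, -0.236, 0.671, -0.244]
force: [-1.2, 1.0, -1.4]
finger_gap: 0.465
```

```bash
python3 - <<'E'
from h import *
from station import snapshot
rows([.501,-.306,.175],108.3)
s=snapshot("scene"); cv2.imwrite("pics/s11.png",s["image"])
E
```

```text
tcp [ 0.548  -0.0026  0.1669] yaw -50.3 xdir [-0.013 -0.016 -1.   ] q [-0.2   0.52  1.68 -0.02  0.95  0.69] t 36.75 gap 0.465 F [-1.2  1.  -1.4]
shift mm [ -2.6 203.5 230.1] spin 21.4
```

View pics/s11.png

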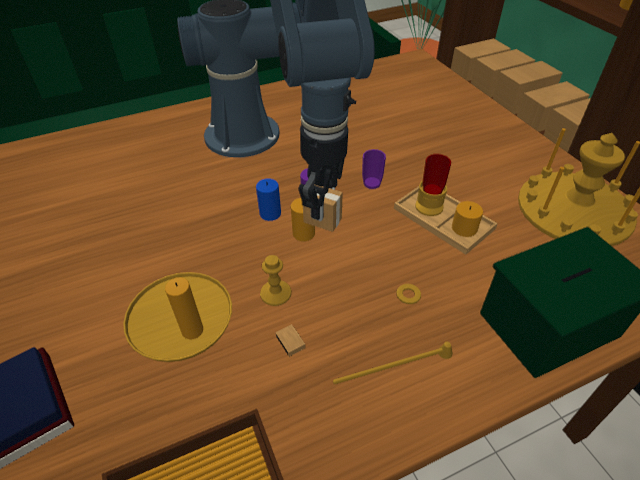

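The carton is held upright at about (325,210). I carry it to the salver and turn it by 21°.

{"method": "play_rows", "body": {"series": [[-0.001,0.008,0.009,1],[-0.002,0.02,0.023,3],[-0.003,0.035,0.04,5],[-0.003,0.052,0.059,7],[-0.003,0.07,0.079,9],[-0.003,0.087,0.098,11],[-0.003,0.105,0.119,13],[-0.003,0.122,0.138,15],[-0.003,0.14,0.158,17],[-0.003,0.157,0.178,19],[-0.003,0.174,0.197,20],[-0.003,0.188,0.213,21],[-0.003,0.198,0.224,21.4],[-0.003,0.203,0.23,21.4],[-0.003,0.2035,0.23,21.4],[-0.003,0.2035,0.23,21.4],[-0.003,0.2035,0.23,21.4],[-0.003,0.2035,0.23,21.4]]}}

```text
t: 38.6
tcp_pos: [0.5011, -0.3049, 0.1751]
tool_rot: [-0.692, -0.108, 0.704, -0.118]
force: [0.4, -0.5, -1.2]
finger_gap: 0.469
```

```bash
python3 - <<'E'
from h import *
rows([.501,-.306,.029],108.3)
E
```

```text
tcp [ 0.5011 -0.3049  0.1751] yaw -71.6 xdir [-0.014 -0.016 -1.   ] q [-0.73  0.55  1.58 -0.03  1.01  0.54] t 38.6 gap 0.469 F [ 0.4 -0.5 -1.2]
shift mm [146.1  -0.5  -2.3] spin 0.1
```

{"method": "play_rows", "body": {"series": [[0.01,0,-0.002,0],[0.03,0,-0.002,0],[0.06,0,-0.002,0],[0.09,0,-0.002,0],[0.115,0,-0.002,0],[0.13,0,-0.002,0],[0.138,0,-0.002,0],[0.142,0,-0.002,0],[0.145,0,-0.002,0],[0.146,0,-0.002,0],[0.147,0,-0.002,0],[0.147,0,-0.002,0]]}}

```text
t: 39.8
tcp_pos: [0.5015, -0.307, 0.0291]
tool_rot: [-0.693, -0.108, 0.703, -0.118]
force: [1.1, 0.4, 1.2]
finger_gap: 0.466
```

```bash
python3 - <<'E'
from h import *
rows([.501,-.306,.029],108.3)
E
```

```text
tcp [ 0.5015 -0.307   0.0291] yaw -71.6 xdir [-0.013 -0.017 -1.   ] q [-0.73  0.77  1.66 -0.03  0.71  0.55] t 39.8 gap 0.466 F [1.1 0.4 1.2]
shift mm [ 0.1 -1.1  0.1] spin 0.1
```

{"method": "play_rows", "body": {"series": [[0.0005,0,0,0],[0.0008,0,0,0],[0.0008,0,0,0]]}}

```text
t: 40.1
tcp_pos: [0.5017, -0.3072, 0.0291]
tool_rot: [-0.693, -0.107, 0.703, -0.118]
force: [-1.0, 0.6, 5.6]
finger_gap: 0.469
```

{"method": "play_rows", "body": {"series": [[0,0,0,0],[0,0,0,0],[0,0,0,0],[0,0,0,0],[0,0,0,0],[0,0,0,0],[0,0,0,0]], "claw": 100}}

```text
t: 40.8
tcp_pos: [0.5017, -0.3072, 0.0291]
tool_rot: [-0.693, -0.108, 0.703, -0.118]
force: [0.6, 0.6, -0.6]
finger_gap: 1.001
```

{"method": "play_rows", "body": {"series": [[-0.01,0,0,0],[-0.03,0,0,0],[-0.06,0,0,0],[-0.1,0,0,0],[-0.14,0,0,0],[-0.17,0,0,0],[-0.18,0,0,0],[-0.18,0,0,0],[-0.18,0.05,-0.05,0],[-0.18,0.1,-0.1,0],[-0.18,0.15,-0.15,0],[-0.18,0.2,-0.15,0],[-0.18,0.2,-0.15,0],[-0.18,0.2,-0.15,0]]}}

```text
t: 42.2
tcp_pos: [0.7108, -0.4505, 0.2016]
tool_rot: [-0.692, -0.107, 0.704, -0.117]
force: [-0.5, -0.9, -0.7]
finger_gap: 0.998
```

```bash
python3 - <<'E'
from h import *
from station import snapshot
rows([.501,-.306,.2])
for n in("scene","top"):
    s=snapshot(n); cv2.imwrite(f"pics/{n}12.png",s["image"])
    W=cloud(s);Z=W[...,2]
    for nm,c,h in (("stand",(.48,.297),.068),("glass",(.48,.297),.138),("squat",(.5715,.3275),.064),("tall",(.581,-.28),.136),("carton",(.501,-.306),.07),("middle",(.43,.003),.085),("cstick",(.561,-.112),.1)):
        p=W[(np.hypot(W[...,0]-c[0],W[...,1]-c[1])<.042)&(abs(Z-h)<.005)]
        if len(p)>5:
            q=(p[:,:2]*1000).astype(np.float32); cc,r=cv2.minEnclosingCircle(q);print(n,nm,len(p),p[:,2].mean().round(4),np.round(cc,1),round(r,1),np.round(cv2.minAreaRect(q)[0],1))
E
```

```text
tcp [ 0.7108 -0.4505  0.2016] yaw -71.7 xdir [-0.015 -0.016 -1.   ] q [-0.69  0.89  0.77 -0.02  1.48  0.56] t 42.2 gap 0.998 F [-0.5 -0.9 -0.7]
shift mm [   2.3 -203.   153.9] spin 0
scene stand 166 0.0677 [481.1 296.5] 31.3 [486.7 291.7]
scene glass 176 0.1372 [478.8 297.7] 28.5 [480.9 297. ]
scene squat 413 0.0648 [572.7 328.4] 30.1 [572.8 328.3]
scene tall 401 0.1368 [ 581.6 -281. ] 21.0 [ 581.7 -279.8]
scene carton 451 0.0711 [ 503.1 -306.2] 34.7 [ 502.1 -305.3]
scene middle 332 0.0858 [431.2   4.6] 27.6 [432.    5.2]
scene cstick 139 0.1004 [ 560.7 -110.1] 13.8 [ 562.1 -109.9]
top stand 167 0.0679 [478.7 294.8] 30.7 [478.4 290.8]
top glass 144 0.1381 [478.7 295.8] 27.2 [479.  295.3]
top squat 542 0.0643 [570.9 325.7] 29.0 [570.  325.4]
top middle 216 0.0856 [431.    4.5] 24.4 [437.7  12.8]
top cstick 13 0.1002 [ 566.  -104.9] 6.9 [ 566.9 -103.9]
```

View pics/scene12.png

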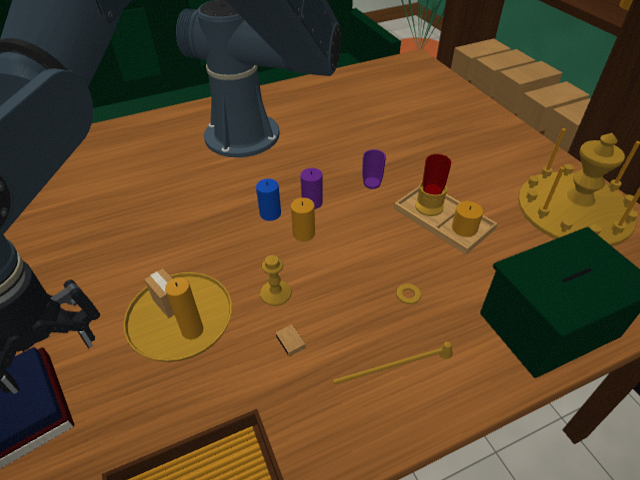

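View pics/top12.png

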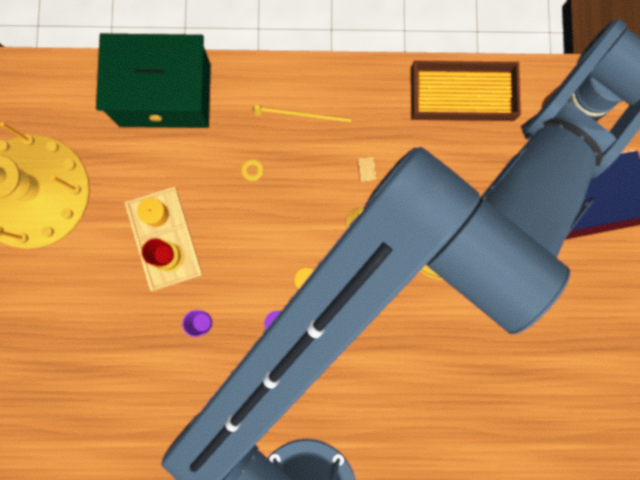

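Both views agree. In the scene view the glass stands in the stand at about (435,185), the squat candle at (467,218), the tall candle at (185,310) and the carton at (162,290) on the salver. The middle candle (303,220) and candlestick (274,280) have not moved. All tops are at the expected heights, and the arm is clear with about zero force.

```bash
python3 - <<'E'
from station import manip
s=manip.sense(); print(s["t"],s["qd"].round(3),s["force"].round(1)); print(manip.sign_off())
E
```

```text
42.3 [ 0.013 -0.065  0.065  0.005  0.008  0.   ] [ 0.4 -0.3  0.3]
the job is handed in; nothing more can be done
None
```

I made up both sets and handed the job in at 42.3 s. By my last checks everything was within tolerance; sign-off itself gives no verdict.

- **Lamp set (checked in both views):** The stand is within about 3 mm of the large compartment's centre. The glass is seated in its bowl within about 3 mm, its rim at 137–138 mm as expected. The squat candle is within about 2 mm of the small compartment's centre, its top at 64 mm.
- **Altar set (final check in the scene view only):** The arm hid the salver from the top camera at the end. The tall candle is about 46 mm and the carton about 37 mm from the salver's centre (limit 73 mm). Their tops are at 137 mm and 71 mm, as they should be on its floor.
- **Left in place:** The middle candle and the candlestick measured within about 3 mm of where they started. That is within measuring error, since the two cameras differ by about 2 mm. The top view's candlestick reading was mostly hidden by the arm, so I relied on the scene view for it.

**Faults:**
- My first move call was a mistake: a stray 10 m shift with the gripper set to 101 %. It was not refused, and the tool went about 43 mm down over bare table, touching nothing.
- The tool kept a tilt of about 1° throughout, with no visible effect.
- The arm still had slight residual joint speed (about 0.06 rad/s) when I handed in, well clear of everything.

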